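# Line up the condiments on the stand by height

### The job

Tidy the pepper mill, the spice jar, the squat glass jar and the kitchen timer that stand around the spotted mug onto the wooden condiment stand in order of height: the tallest on the cork disc next to the stand's steel handle, then each shorter one on the next disc along, down to the shortest at the other end. Stand each upright in the middle of its own disc and let go of it, and leave the spotted mug standing where it is.

Things in the scene. Friction and masses are not known exactly. Their poses are not given: they have to be found in the camera images.
- mill_mid (a point): dark wooden pepper mill, round, 170 mm tall, 58 mm across at its base, the head 48 mm across from 123 to 159 mm above its foot, with a 12 mm knob on top; about 0.18 kg. This point is on its axis half-way up, 85 mm above its foot; z is up along the axis. The tallest of the four
- spice_jar_mid (a point): slim round glass spice jar with a dark cap, 41 mm across all the way up, 105 mm tall; about 0.11 kg. This point is on its axis half-way up (52.5 mm above its foot); z is up. The second tallest. (Similar jars far back at the wall belong there and are not meant: this one stands near the mug)
- jar_mid (a point): squat round glass jar with a dark lid and yellowish contents, 65 mm across, 86 mm tall; about 0.33 kg. This point is on its axis half-way up (43 mm above its foot); z is up. The third tallest
- timer_mid (a point): kitchen timer: white round base 66 mm across up to 22 mm above its foot, with a red domed top 60 mm across from 23 to 39 mm that narrows to a knob 34 mm across over its top 17 mm; about 0.12 kg, 56 mm tall in all. This point is on its axis half-way up (28 mm above its foot); z is up. The shortest
- disc_1_top (a point): round cork disc, 80 mm across and 3 mm thick, fixed on the stand; this point is the centre of its top face, 19 mm above the worktop. The four discs stand in one row 90 mm apart, in the order 1, 2, 3, 4 along it (disc 1 at the left seen from the robot, the row runs along the disc's -y axis; the z axis is up)
- disc_2_top (a point): round cork disc, 80 mm across and 3 mm thick, fixed on the stand; this point is the centre of its top face, 19 mm above the worktop. The four discs stand in one row 90 mm apart, in the order 1, 2, 3, 4 along it (disc 1 at the left seen from the robot, the row runs along the disc's -y axis; the z axis is up)
- disc_3_top (a point): round cork disc, 80 mm across and 3 mm thick, fixed on the stand; this point is the centre of its top face, 19 mm above the worktop. The four discs stand in one row 90 mm apart, in the order 1, 2, 3, 4 along it (disc 1 at the left seen from the robot, the row runs along the disc's -y axis; the z axis is up)
- disc_4_top (a point): round cork disc, 80 mm across and 3 mm thick, fixed on the stand; this point is the centre of its top face, 19 mm above the worktop. The four discs stand in one row 90 mm apart, in the order 1, 2, 3, 4 along it (disc 1 at the left seen from the robot, the row runs along the disc's -y axis; the z axis is up)
- handle_end: low steel loop handle fixed across one end of the stand, rising to 34 mm above the stand's 16 mm high board (50 mm above the worktop), 80 mm long across the stand; it is 54 mm beyond the centre of the last disc at its end, which may be disc 1 or disc 4. Origin: centre of its underside, on the board. The other end of the stand has only a flat dark wooden strip. The stand itself is a brown wooden board 100 x 400 mm, fixed.
- mug: white mug with dark spots, 82 mm across without its handle, 91 mm tall, standing among the things to be moved; leave it alone. Origin: half-way along its 114 mm length with the handle, at its underside; the cup's axis is 17 mm from it along +y, the handle points along -y and reaches 57 mm. (Beware: behind the work a wall cabinet hangs from 0.45 m above the worktop upward; its doors are at x = 0.61, their handles reach to x = 0.57.)
Mind the look-alikes: they are no part of the job. What is shaped like the part that bears spice_jar_mid but orange is not meant.

How it is judged (in metres and radians):
At the end, for the whole second after the job is handed in: Counted from the steel handle along the row: mill, spice jar, squat jar, timer, each with its axis within 15 mm of the centre of its disc, its foot within 6 mm of the disc's top, upright within 0.12 rad, released and at rest (under 0.02 m/s) (angle between each of mill_mid, spice_jar_mid, jar_mid, timer_mid's own z axis and vertical below 0.12 rad and linear speed of each of mill, spice_jar, jar, timer below 0.02 m/s and ((horizontal distance between handle_end and disc_1_top below 0.15 m and horizontal distance between mill_mid and disc_1_top below 0.015 m and z of mill_mid in the frame of disc_1_top between 0.079 and 0.091 m and horizontal distance between spice_jar_mid and disc_2_top below 0.015 m and z of spice_jar_mid in the frame of disc_2_top between 0.0465 and 0.0585 m and horizontal distance between jar_mid and disc_3_top below 0.015 m and z of jar_mid in the frame of disc_3_top between 0.037 and 0.049 m and horizontal distance between timer_mid and disc_4_top below 0.015 m and z of timer_mid in the frame of disc_4_top between 0.022 and 0.034 m) or (not (horizontal distance between handle_end and disc_1_top below 0.15 m) and horizontal distance between mill_mid and disc_4_top below 0.015 m and z of mill_mid in the frame of disc_4_top between 0.079 and 0.091 m and horizontal distance between spice_jar_mid and disc_3_top below 0.015 m and z of spice_jar_mid in the frame of disc_3_top between 0.0465 and 0.0585 m and horizontal distance between jar_mid and disc_2_top below 0.015 m and z of jar_mid in the frame of disc_2_top between 0.037 and 0.049 m and horizontal distance between timer_mid and disc_1_top below 0.015 m and z of timer_mid in the frame of disc_1_top between 0.022 and 0.034 m))); the robot touches nothing.
It fails at once if the mug is moved by more than 30 mm or tipped over (distance of mug from where it was at the start of the episode above 0.03 m or angle between mug's own z axis and vertical above 0.4 rad).
It also fails if it takes over 131 s, if anything falls off the work surface, if the arm or the gripper's body presses on something with over 40 N, if the wrist force passes 120 N, or if a joint passes its speed limit or range.

### The arm

A 6-joint arm with a two-finger parallel gripper is mounted at the origin on a cart in front of the work surface, level with it; the furniture and walls round the work are solid. World frame = base frame: x ahead of the robot, y to its left, z up, the work surface at z = 0. Lengths are in mm, angles in rad, forces in N, time in s.
With the tool pointing down it reaches from about 400 to 925 mm from the base axis. Payload 12.5 kg.
Tool frame: the origin (TCP) lies at the centre of the arm's flange, where the gripper is bolted on; the fingertips stand 190 mm ahead of it and the grasp point (between the pads) lies 171 mm ahead of it; z points along the fingers, y is the line along which they close (so a half turn about z gives the same grasp; the last joint's range is limited). The gripper opens to 95 mm and grips with 3 to 60 N. Pads are 20 mm wide; open, the fingers measure 119 mm over their backs; the gripper's body (75 mm by 180 mm) begins 59 mm behind the grasp point.
Start: joints at [1.139, 0.491, 1.559, -0, 1.092, -0.106], TCP at [200.018, 592.13, 404.761] pointing down, gripper open.
Joint ranges: [-3.1, 3.1], [-0.84, 2.19], [0.05, 2.79], [-1.13, 4.28], [0.06, 2.93], [-2.69, 2.69]. Speed limits (rad/s): [2.22, 2.22, 2.79, 3.14, 3.14, 3.14].

### API

Orientations are given as [roll, pitch, yaw] about the fixed x, y, z axes, in that order (R = Rz(yaw) Ry(pitch) Rx(roll)).
In Python, from cell import env, read_camera, search_frame, cut_out gives the robot as it stands. The module is installed in compiled form; this text tells all that it offers.
- The arm moves only by the tool move_arm, never from a script. Its argument "commands" is a list of rows, each a list of 3 entries, a list of its own where there are three numbers: the shift along the world's x, y, z normalised to -1 to 1, where 1 is 0.03 m, then the turn about the world's z normalised to -1 to 1, where 1 is 0.08 rad, then the opening, from -1 (shut) to 1 (fully open), so that 0 is half open. A call has 1 to 20 rows; each row shifts and turns the commanded pose from where the row before left it; what a row does not reach is not made up. A row lasts 1/12 s, in which the tool goes at most 41.7 mm and 7.16 degrees, less where a joint would pass 70% of its speed; a pose out of reach is approached as far as the arm can. A call with a number of a shift or a turn outside -1 to 1 is refused whole. A call with a gripper value outside its range is refused whole. The fingers move at their own pace and stop on an object; the grip force is fixed at half the most. Time passes only in rows, so rows that do not move let the fingers close. It gives the time, the measured TCP pose, the force, the opening and the grip force at its end, in the units of the state.
- env.state(): the state, without advancing time (a new reading comes with each control period).
- read_camera(name): name is "side" or "top" or "wrist"; returns a dict with "image" (384x512x3 uint8, red, green, blue), "fx", "fy", "cx", "cy" (pixels), "rvec" (rotation vector, rad) and "tvec" (3), from world to camera coordinates, as OpenCV has them. Camera axes: x right, y down, z forward; pixel columns grow to the right and rows downward; lengths in mm; the calibration is good to about 2 mm. A picture is of the moment at which its call begins. There is no depth.
- env.job_done(): hands the job in; it is judged then, once.
Trained networks look in a picture, given as the dict that the camera call returned (one of the last four; its "shot" number tells which), for a name from the list of things; names that differ only in an ending like _2 or _b are one class to them, and where a whole thing is asked for, a point or a joint stands for the part that bears it (a point fixed in the world has none). Each returns a list of dicts, best first, with "confidence" (0 to 1); they miss things now and then, are a little off and sometimes report something else, mostly with a low value. They report only what shows in the picture. A call takes as long as a camera call. They do not tell look-alikes from the thing itself.
- search_frame(thing, picture): "at" ([column, row] in pixels, amid what is visible of it).
- cut_out(thing, picture): "region" (384x512 bool, what is visible of it) and "at" ([column, row] in pixels, amid what is visible of it).
The state is a dict: "t": time; "joints": joint angles; "qvel": joint speeds; "tau": joint torques, N m; "eef_pos": TCP position; "tcp_rot": TCP orientation; "ft_force": force on the tool from outside, world axes, zero at the start; "moment": the same for the moment, N m; "opening": opening from 0.0 (shut) to 1.0 (fully open); "grip_force": force on a finger pad.
Only numpy, scipy, OpenCV 4.12 (cv2) and the standard library are available. Lean on these libraries where they do the work, as an engineer would, in place of code of your own. Each camera call takes 0.05 s, during which the arm holds its last target. There are 200 camera calls.

## Working session

There is one attempt and no reset: what is moved stays moved. The work goes in short steps, Python scripts to look and compute and a tool call to move; the robot and the scene stay as the last step left them, time stands still between calls to the robot, and variables do not carry over. Pictures are saved under pics/ and viewed, at most 16 in all, crops included, and the job is handed in when it is done.

Besides the shell and the picture viewer there is one more tool, called after "Request:" by a JSON object that holds its "name" and its "arguments". move_arm: Moves the arm, as the interface text tells. Its arguments: {"type":"object","properties":{"commands":{"type":"array","items":{"type":"array"}}},"required":["commands"]}

```bash
mkdir -p pics; cat > h.py <<'E'
import numpy as np, cv2
from cell import env, read_camera, search_frame, cut_out
def ray(p,uv):
    R=cv2.Rodrigues(np.array(p["rvec"],float))[0];t=np.array(p["tvec"],float).ravel()
    d=R.T@np.array([(uv[0]-p["cx"])/p["fx"],(uv[1]-p["cy"])/p["fy"],1.0]);return -R.T@t,d/np.linalg.norm(d)
def onz(p,uv,z):
    c,d=ray(p,uv);return c+d*(z-c[2])/d[2]
def tri(rs):
    A=sum(np.eye(3)-np.outer(d,d) for c,d in rs);b=sum((np.eye(3)-np.outer(d,d))@c for c,d in rs);return np.linalg.solve(A,b)
def proj(p,X):
    return cv2.projectPoints(np.array(X,float).reshape(-1,1,3),np.array(p["rvec"],float),np.array(p["tvec"],float),np.array([[p["fx"],0,p["cx"]],[0,p["fy"],p["cy"]],[0,0,1.]]),None)[0].reshape(-1,2)
def save(p,n,s=1): cv2.imwrite(f"pics/{n}.png",cv2.resize(p["image"][:,:,::-1],None,fx=s,fy=s))
E
python3 - <<'E'
from h import *
H=dict(mill_mid=85,spice_jar_mid=52,jar_mid=43,timer_mid=28,disc_1_top=19,handle_end=30,mug=45)
for n in("side","top"):
    p=read_camera(n);save(p,n+"0",1.5)
    print(n,ray(p,(256,192)),p["fx"])
    for k,z in H.items():
        for r in search_frame(k,p)[:5]: print(n,k,round(r["confidence"],2),np.round(r["at"]),np.round(onz(p,r["at"],z)))
E
```

```text
side (array([-750.2008532 ,  797.19006939,  921.2384548 ]), array([ 0.71928302, -0.44824451, -0.53076247])) 459.81087333347824
side mill_mid 0.85 [241. 184.] [455. 110.  85.]
side spice_jar_mid 0.86 [169. 198.] [550. 344.  52.]
side spice_jar_mid 0.73 [109. 234.] [453. 584.  52.]
side spice_jar_mid 0.61 [117. 223.] [498. 543.  52.]
side spice_jar_mid 0.59 [134. 232.] [425. 514.  52.]
side jar_mid 0.6 [211. 194.] [513. 200.  43.]
side timer_mid 0.87 [187. 220.] [430. 332.  28.]
side disc_1_top 0.74 [289. 184.] [ 453. -100.   19.]
side mug 0.57 [222. 209.] [402. 213.  45.]
top (array([ 241.8714461 ,  113.03722454, 1217.4682924 ]), array([ 0.17630481, -0.03613931, -0.98367198])) 355.3920157105584
top spice_jar_mid 0.68 [121. 204.] [423. 515.  52.]
top spice_jar_mid 0.62 [115. 174.] [525. 538.  52.]
top spice_jar_mid 0.53 [141. 175.] [518. 452.  52.]
top spice_jar_mid 0.48 [172. 165.] [551. 352.  52.]
top jar_mid 0.79 [219. 178.] [504. 194.  43.]
top timer_mid 0.55 [184. 203.] [422. 311.  28.]
top disc_1_top 0.83 [304. 190.] [460. -95.  19.]
top handle_end 0.6 [288. 190.] [459. -38.  30.]
top mug 0.63 [215. 212.] [389. 208.  45.]
```

View pics/side0.png

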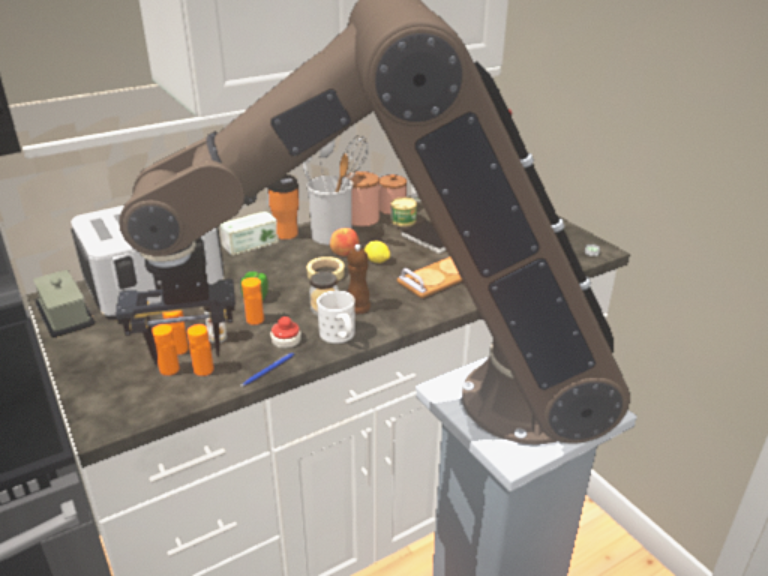

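View pics/top0.png

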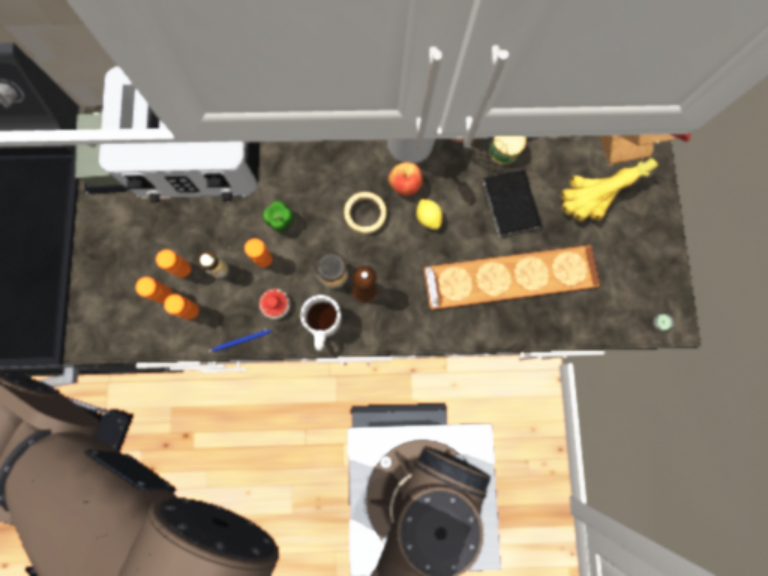

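The picture shows orange jars (look-alikes) at top px (121,204), (115,174) and (172,165). The glass spice jar is at (141,175), so I choose that one, with a close check to come. The handle is at the left (disc 1) end of the stand, px (288,190). The mill goes on disc 1, the spice jar on 2, the squat jar on 3 and the timer on 4.

```bash
python3 - <<'E'
from h import *
p=read_camera("top");s=env.state();print(s["eef_pos"],s["tcp_rot"],s["opening"])
for i in range(1,5):
    for r in search_frame(f"disc_{i}_top",p)[:4]: print(i,round(r["confidence"],2),np.round(r["at"]),np.round(onz(p,r["at"],19)))
for i in cut_out("mill_mid",p)[:2]: print("mill",i["at"],onz(p,i["at"],120))
print("mill knob", onz(p,(365/1.5,275/1.5),170), "spice cap",onz(p,(209/1.5,260/1.5),105),"jar lid",onz(p,(331/1.5,266/1.5),86))
for x in ([456,-30,0],[453,110,0],[518,452,0]): print(proj(p,x))
w=read_camera("wrist");save(w,"w0");print(ray(w,(256,192)),w["fx"])
E
```

```text
[200.03698232 592.12683192 404.74697228] [3.14149162e+00 1.36418581e-05 2.81579102e+00] 1.0006545335652988
1 0.64 [303. 188.] [467. -93.  19.]
2 0.82 [329. 186.] [ 470. -183.   19.]
3 0.92 [355. 179.] [ 493. -276.   19.]
4 0.91 [381. 179.] [ 490. -366.   19.]
mill [242.2, 188.6] [450.53196119 115.74001962 120.        ]
mill [288.3, 189.2] [444.91575983 -29.29275041 120.        ]
mill knob [457.05896823 111.82590147 170.        ] spice cap [511.36032986 442.93154588 105.        ] jar lid [496.10970635 185.00285963  86.        ]
[[284.20978686 192.43973152]]
[[244.07663657 194.30789721]]
[[145.53075318 178.43105461]]
(array([122.24102101, 618.72926947, 385.37981652]), array([ 0.26886404, -0.07169029, -0.96050644])) 323.2397907437391
```

Request:
{"name": "move_arm", "arguments": {"commands": [[[1, -0.4, 0], 0, 1], [[1, -0.4, 0], 0, 1], [[1, -0.4, 0], 0, 1], [[1, -0.4, 0], 0, 1], [[1, -0.4, 0], 0, 1], [[1, -0.4, 0], 0, 1], [[1, -0.4, 0], 0, 1], [[0.5, -0.5, 0], 0, 1], [[0, 0, 0], 0, 1], [[0, 0, 0], 0, 1]]}}

```text
t: 1.98
eef_pos: [425.7, 492.5, 404.6]
tcp_rot: [-3.141, -0.0, 2.814]
ft_force: [-0.2, 1.0, -0.2]
opening: 1.001
grip_force: 0.0
```

```bash
python3 - <<'E'
from h import *
w=read_camera("wrist");save(w,"w1",1.5);print(ray(w,(256,192)),w["fx"],env.state()["eef_pos"],env.state()["tcp_rot"])
for k,z in dict(spice_jar_mid=52,timer_mid=28,jar_mid=43).items():
  for r in cut_out(k,w)[:5]: print(k,round(r["confidence"],2),np.round(r["at"]),np.round(onz(w,r["at"],z)))
E
```

```text
(array([347.97399733, 519.28222329, 385.24651431]), array([ 0.26839014, -0.07235162, -0.96058939])) 323.2397907437391 [424.88620904 493.14850949 404.72833201] [ 3.14156452e+00 -2.32869911e-04  2.81509657e+00]
spice_jar_mid 0.88 [269. 174.] [427. 513.  52.]
spice_jar_mid 0.84 [236. 263.] [514. 446.  52.]
spice_jar_mid 0.75 [341. 189.] [467. 581.  52.]
spice_jar_mid 0.75 [166. 325.] [566. 336.  52.]
spice_jar_mid 0.74 [314. 249.] [526. 535.  52.]
timer_mid 0.6 [115. 220.] [427. 324.  28.]
```

View pics/w1.png

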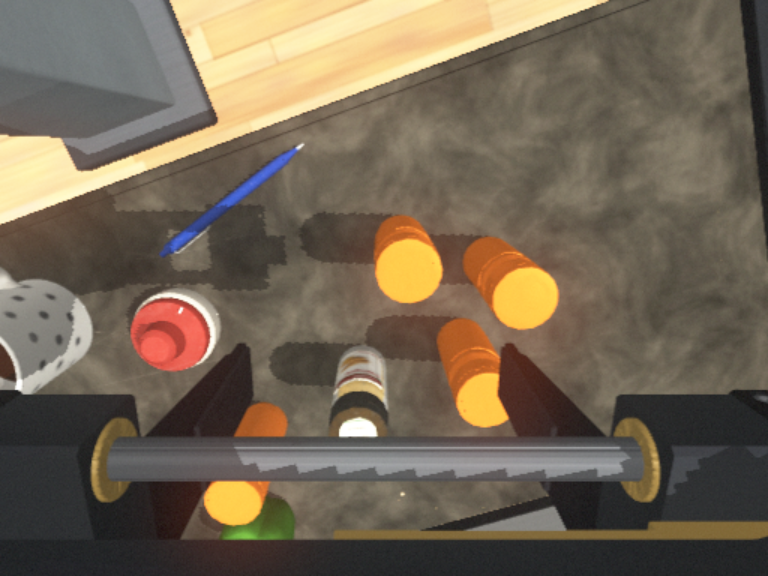

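The wrist view confirms the glass jar with a dark cap and light top at wrist px (238,262). The others near it are orange. I'll step back a little to see the jar and the timer free of the gripper and fit their known outlines.

Request:
{"name": "move_arm", "arguments": {"commands": [[[-0.8, -1, 0], 0, 1], [[-0.8, -1, 0], 0, 1], [[-0.4, -1, 0], 0, 1], [[0, 0, 0], 0, 0.5], [[0, 0, 0], 0, 0.5], [[0, 0, 0], 0, 0.5]]}}

```text
t: 2.68
eef_pos: [364.8, 403.8, 405.3]
tcp_rot: [3.14, 0.001, 2.816]
ft_force: [-0.3, 0.8, 0.4]
opening: 0.841
grip_force: 0.0
```

```bash
cat >> h.py <<'E'
from scipy.optimize import minimize
PR=dict(mill_mid=[(29,0),(29,10),(24,123),(24,159),(6,170)],spice_jar_mid=[(20.5,0),(20.5,105)],jar_mid=[(32.5,0),(32.5,86)],timer_mid=[(33,0),(33,22),(30,39),(17,56)])
a=np.linspace(0,2*np.pi,40)
def sil(p,k,X):
    P=np.vstack([np.c_[X[0]+r*np.cos(a),X[1]+r*np.sin(a),X[2]+z+0*a] for r,z in PR[k]])
    m=np.zeros((384,512),np.uint8);h=cv2.convexHull(proj(p,P).astype(np.float32))
    cv2.fillConvexPoly(m,np.round(h*16).astype(np.int32),1,shift=4);return m>0
def get(k,p,near=None,R=70):
    H={kk:v[-1][1]/2 for kk,v in PR.items()}
    c=[r for r in cut_out(k,p) if near is None or np.hypot(*(onz(p,r["at"],H[k])[:2]-near[:2]))<R]
    return (c[0]["region"],c[0]["confidence"]) if c else None
def fit(k,ps,near,zfree=True):
    L=[(p,g[0]) for p in ps for g in [get(k,p,near)] if g]
    f=lambda v:-np.mean([(s&m).sum()/(s|m).sum() for p,m in L for s in [sil(p,k,[v[0],v[1],v[2] if zfree else 0])]])
    n=3 if zfree else 2
    x0=np.array([*near[:2],0.][:n]);S=np.vstack([x0]+[x0+8*np.eye(n)[i] for i in range(n)])
    r=minimize(f,x0,method="Nelder-Mead",options=dict(initial_simplex=S));return np.round(r.x,1),round(-r.fun,3),len(L)
E
python3 - <<'E'
from h import *
t=read_camera("top");w=read_camera("wrist");save(w,"w2",1.5);s=read_camera("side");st=env.state();print(st["eef_pos"],st["opening"])
for k,n in dict(spice_jar_mid=(514,446),timer_mid=(427,320),jar_mid=(505,192),mill_mid=(455,112)).items():
  n=np.array(n,float)
  for nm,ps in dict(w=[w],t=[t],s=[s],wt=[w,t],all=[w,t,s]).items():
    try: print(k,nm,fit(k,ps,n,len(ps)>1))
    except Exception as e: print(k,nm,"-")
E
```

```text
[365.19811269 403.97130917 404.58971663] 0.7627294960489066
spice_jar_mid w (array([514. , 439.1]), np.float64(0.184), 1)
spice_jar_mid t (array([513.5, 449.2]), np.float64(0.875), 1)
spice_jar_mid s (array([515.6, 452.4]), np.float64(0.881), 1)
spice_jar_mid wt (array([513.9, 448.4,   3.1]), np.float64(0.526), 2)
spice_jar_mid all (array([514.5, 450.6,  -0.8]), np.float64(0.634), 3)
timer_mid w (array([429.8, 319.4]), np.float64(0.795), 1)
timer_mid t (array([430.8, 319.3]), np.float64(0.84), 1)
timer_mid s (array([425.9, 322.1]), np.float64(0.792), 1)
timer_mid wt (array([432.6, 320.3, -12.5]), np.float64(0.844), 2)
timer_mid all (array([431.2, 320.1,  -8.8]), np.float64(0.822), 3)
jar_mid w (array([505., 192.]), np.float64(nan), 0)
jar_mid t (array([505., 192.]), np.float64(nan), 0)
jar_mid s (array([502.8, 188.8]), np.float64(0.601), 1)
jar_mid wt (array([505., 192.,   0.]), np.float64(nan), 0)
jar_mid all (array([503.9, 188. ,   1. ]), np.float64(0.601), 1)
mill_mid w (array([455., 112.]), np.float64(nan), 0)
mill_mid t (array([455. , 116.9]), np.float64(0.841), 1)
mill_mid s (array([455., 112.]), np.float64(nan), 0)
mill_mid wt (array([456.5, 117.2,   3.5]), np.float64(0.841), 1)
mill_mid all (array([456.5, 117.2,   3.5]), np.float64(0.841), 1)
  return _methods._mean(a, axis=axis, dtype=dtype,
  ret = ret.dtype.type(ret / rcount)
```

View pics/w2.png

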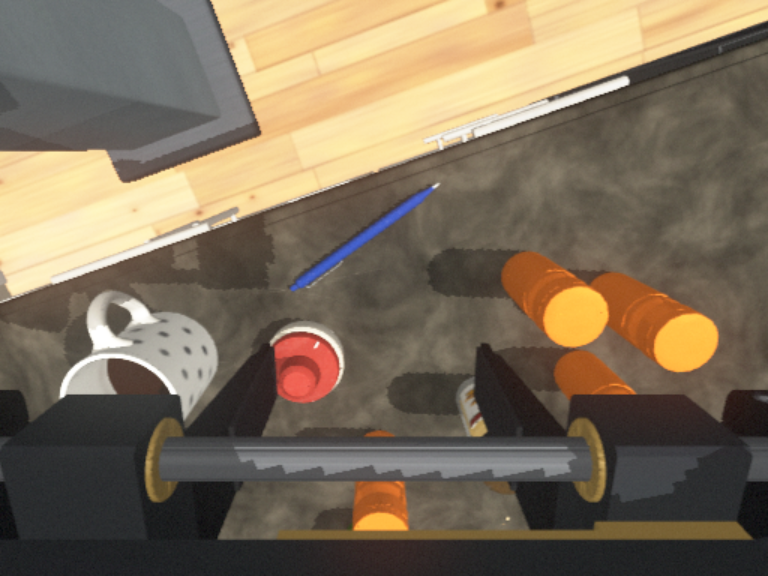

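Request:
{"name": "move_arm", "arguments": {"commands": [[[0.83, 0.26, -0.42], 0, 0.5], [[0.83, 0.26, -0.42], 0, 0.5], [[0.83, 0.26, -0.42], 0, 0.5], [[0.83, 0.26, -0.42], 0, 0.5], [[0.83, 0.26, -0.42], 0, 0.5], [[0.83, 0.26, -0.42], 0, 0.5], [[0, 0, 0], 0, 0.5], [[0, 0, 0], 0, 0.5]]}}

```text
t: 5.1
eef_pos: [515.1, 449.8, 327.6]
tcp_rot: [-3.14, -0.001, 2.815]
ft_force: [-0.7, -0.6, 0.6]
opening: 0.747
grip_force: 0.0
```

```bash
python3 - <<'E'
from h import *
w=read_camera("wrist");save(w,"w3",1.2);st=env.state();print(st["eef_pos"],st["opening"])
print(fit("spice_jar_mid",[w],np.array([514,450.]),False))
E
```

```text
[514.3216611  449.78983246 328.65128658] 0.7487674036638478
(array([514.4, 450.5]), np.float64(0.922), 1)
```

View pics/w3.png

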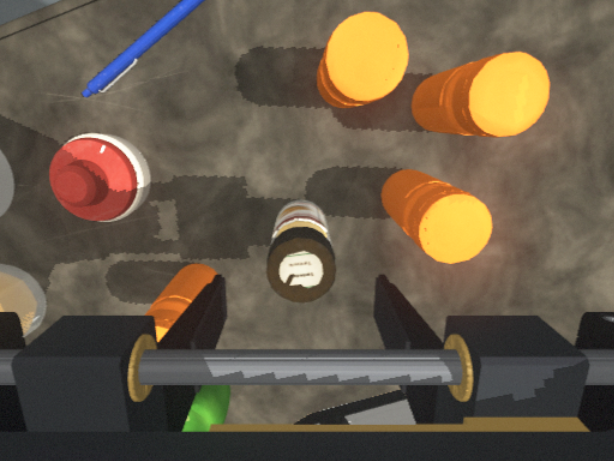

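The jar with the dark cap (px ~(250,217) in the raw image) sits between the fingers and the fit agrees. Descend, grip and lift.

Request:
{"name": "move_arm", "arguments": {"commands": [[[0, 0, -0.9], 0, 0.5], [[0, 0, -0.9], 0, 0.5], [[0, 0, -0.9], 0, 0.5], [[0, 0, 0], 0, 0.5], [[0, 0, 0], 0, -1], [[0, 0, 0], 0, -1], [[0, 0, 0], 0, -1], [[0, 0, 0], 0, -1], [[0, 0, 0], 0, -1], [[0, 0, 0], 0, -1], [[0, 0, 0], 0, -1], [[0, 0, 0], 0, -1]]}}

```text
t: 6.2
eef_pos: [514.5, 450.0, 249.3]
tcp_rot: [3.14, 0.001, 2.816]
ft_force: [-2.1, -1.0, 6.8]
opening: 0.424
grip_force: 30.0
```

```bash
python3 - <<'E'
from h import *
st=env.state();print(st["eef_pos"],st["opening"]*95,st["grip_force"],st["joints"])
# discs
t=read_camera("top");s=read_camera("side")
P=[]
for i in range(1,5):
  for n,p in(("t",t),("s",s)):
    r=search_frame(f"disc_{i}_top",p)
    print(i,n,[(round(q["confidence"],2),np.round(onz(p,q["at"],19),1)[:2]) for q in r[:4]])
r=cut_out("disc_1_top",t)
for q in r[:4]:
  m=q["region"];ys,xs=np.nonzero(m);print(q["confidence"],m.sum(),onz(t,(xs.mean(),ys.mean()),19))
E
```

```text
[514.52130482 450.00329488 249.30630958] 40.23844931705043 30.00217080116272 [ 6.22040292e-01  7.39130505e-01  1.53714872e+00  8.07448704e-05
  8.63862712e-01 -6.23018524e-01]
1 t [(0.58, array([ 462.4, -102.8]))]
1 s []
2 t [(0.72, array([ 474.3, -187.1]))]
2 s []
3 t [(0.66, array([ 491.3, -271.1]))]
3 s [(0.72, array([499.8,  92.4])), (0.49, array([ 473.4, -272.8])), (0.37, array([432.3, 199. ]))]
4 t [(0.8, array([ 482.9, -368.4])), (0.31, array([435. , 315.6]))]
4 s [(0.47, array([ 488.2, -347.9])), (0.47, array([430.8, 325.1]))]
0.75 421 [464.13821816 -91.9411334   19.        ]
```

Request:
{"name": "move_arm", "arguments": {"commands": [[[0, 0, 1], 0, -1], [[0, 0, 1], 0, -1], [[-0.37, -0.5, 1], 0, -1], [[-0.37, -0.5, 1], 0, -1], [[-0.37, -0.5, 1], 0, -1], [[-0.37, -0.5, 1], 0, -1], [[0, -1, 0], 0, -1], [[0, -1, 0], 0, -1], [[0, -1, 0], 0, -1], [[0, -1, 0], 0, -1], [[0, -1, 0], 0, -1], [[0, -1, 0], 0, -1], [[0, -1, 0], 0, -1], [[0, -1, 0], 0, -1], [[0, -1, 0], 0, -1], [[0, -1, 0], 0, -1], [[0, -1, 0], 0, -1], [[0, -1, 0], 0, -1], [[0, -1, 0], 0, -1], [[0, -1, 0], 0, -1]]}}

```text
t: 8.42
eef_pos: [469.6, -31.5, 428.4]
tcp_rot: [3.141, 0.0, 2.816]
ft_force: [0.1, -0.4, -1.1]
opening: 0.424
grip_force: 30.0
```

Request:
{"name": "move_arm", "arguments": {"commands": [[[0, -1, 0], 0, -1], [[0, -1, 0], 0, -1], [[0, -1, 0], 0, -1], [[0, -1, 0], 0, -1], [[0, 0, 0], 0, -1], [[0, 0, 0], 0, -1]]}}

```text
t: 8.92
eef_pos: [469.8, -151.2, 428.1]
tcp_rot: [3.141, -0.0, 2.813]
ft_force: [-0.6, 0.5, -2.1]
opening: 0.425
grip_force: 30.0
```

```bash
python3 - <<'E'
from h import *
st=env.state();print(st["eef_pos"],st["opening"]*95,st["grip_force"])
w=read_camera("wrist");t=read_camera("top");save(w,"w4",1.2)
P={}
for i in range(1,5):
    for n,p in(("w",w),("t",t)):
        for q in cut_out(f"disc_{i}_top",p)[:2]:
            m=q["region"].astype(np.uint8);c=max(cv2.findContours(m,0,1)[0],key=cv2.contourArea)
            e=cv2.fitEllipse(c);print(i,n,round(q["confidence"],2),np.round(e[0]),np.round(e[1]),onz(p,e[0],19).round(1)[:2])
E
```

```text
[ 469.76447185 -151.20465749  428.08763941] 40.3709080403821 29.999022781848907
1 w 0.65 [294. 148.] [64. 66.] [463.4 -93.2]
1 t 0.97 [303. 189.] [21. 22.] [464.7 -92.3]
2 w 0.8 [225. 176.] [54. 65.] [ 469.1 -183.8]
3 w 0.82 [163. 208.] [57. 63.] [ 483.3 -272.1]
4 w 0.83 [104. 236.] [54. 62.] [ 493.1 -361.3]
```

View pics/w4.png

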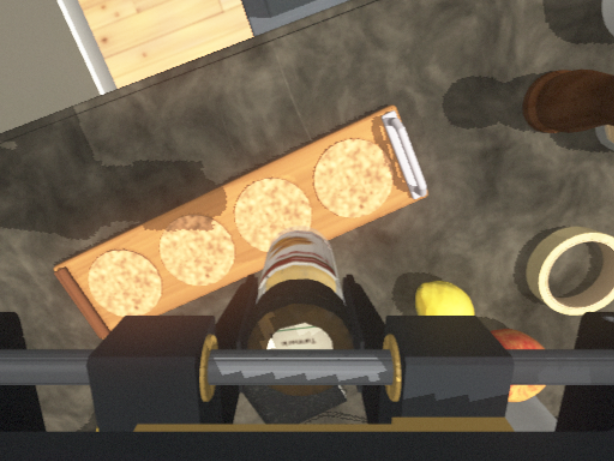

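The wrist view shows the steel handle at px (340,128) in the raw image, beside disc 1. From the discs' ellipses, disc 2 lies at (473.3,-182.6). Place the jar there.

Request:
{"name": "move_arm", "arguments": {"commands": [[[0.06, -0.52, -0.5], 0, -1], [[0.06, -0.52, -0.5], 0, -1], [[0, 0, -1], 0, -1], [[0, 0, -1], 0, -1], [[0, 0, -1], 0, -1], [[0, 0, -0.7], 0, -1], [[0, 0, -0.4], 0, -1], [[0, 0, -0.2], 0, -1], [[0, 0, 0], 0, -1], [[0, 0, 0], 0, -1]]}}

```text
t: 10.25
eef_pos: [473.8, -181.3, 269.3]
tcp_rot: [3.142, 0.0, 2.816]
ft_force: [-0.4, 0.2, -1.0]
opening: 0.424
grip_force: 30.0
```

Request:
{"name": "move_arm", "arguments": {"commands": [[[0, 0, -0.04], 0, -1], [[0, 0, 0], 0, 0.2], [[0, 0, 0], 0, 0.2], [[0, 0, 0], 0, 0.2], [[0, 0, 0], 0, 0.2], [[0, 0, 0], 0, 0.2], [[0, 0, 0], 0, 0.2], [[0, 0, 0.5], 0, 0.2], [[0, 0, 1], 0, 0.2], [[0, 0, 1], 0, 0.2], [[0, 0, 1], 0, 0.2], [[0, 0, 1], 0, 0.2], [[0, 0, 0.5], 0, 0.5], [[0, 1, 0], 0, 1], [[0, 0, 0], 0, 1]]}}

```text
t: 11.5
eef_pos: [473.0, -149.0, 419.0]
tcp_rot: [3.141, 0.001, 2.816]
ft_force: [-0.4, 1.0, 0.3]
opening: 0.756
grip_force: 0.0
```

```bash
python3 - <<'E'
from h import *
st=env.state();print(st["eef_pos"],st["opening"]*95)
w=read_camera("wrist");t=read_camera("top")
n=np.array([473.3,-182.6])
for ps in([w],[t]):
  try: print(fit("spice_jar_mid",ps,n,False))
  except Exception as e: print(e)
print(fit("spice_jar_mid",[w,t],n))
save(w,"w5")
E
```

```text
[ 473.04060474 -148.97620258  419.01252467] 71.7734566137501
(array([ 462.8, -160.2]), np.float64(0.339), 1)
(array([ 473.3, -182.6]), np.float64(nan), 0)
(array([ 448.7, -173.8,   17.3]), np.float64(0.339), 1)
  return _methods._mean(a, axis=axis, dtype=dtype,
  ret = ret.dtype.type(ret / rcount)
```

Request:
{"name": "move_arm", "arguments": {"commands": [[[-0.09, 0.98, 0], 0, 1], [[-0.09, 0.98, 0], 0, 1], [[-0.09, 0.98, 0], 0, 1], [[-0.09, 0.98, 0], 0, 1], [[-0.09, 0.98, 0], 0, 1], [[-0.09, 0.98, 0], 0, 1], [[-0.09, 0.98, 0], 0, 1], [[-0.09, 0.98, 0], 0, 1], [[-0.09, 0.98, 0], 0, 1], [[-0.09, 0.98, 0], 0, 1], [[-0.09, 0.98, 0], 0, 1], [[-0.09, 0.98, 0], 0, 1], [[-0.09, 0.98, 0], 0, 1], [[-0.09, 0.98, -1], 0, 1], [[-0.09, 0.98, -1], 0, 1], [[-0.09, 0.98, -1], 0, 1], [[0, 0, -1], 0, 1], [[0, 0, 0], 0, 1], [[0, 0, 0], 0, 1]]}}

```text
t: 13.38
eef_pos: [430.8, 318.0, 298.0]
tcp_rot: [-3.139, -0.002, 2.816]
ft_force: [0.4, 0.7, 1.1]
opening: 1.002
grip_force: 0.0
```

```bash
python3 - <<'E'
from h import *
st=env.state();print(st["eef_pos"],st["opening"]*95)
w=read_camera("wrist");s=read_camera("side");save(w,"w6",1.2)
print(fit("timer_mid",[w],np.array([430,320.]),False))
cv2.imwrite("pics/s6.png",cv2.resize(s["image"][120:260,170:400,::-1],None,fx=3,fy=3))
E
```

```text
[430.7666377  318.03227932 297.96851419] 95.2219579929847
(array([428.1, 320.1]), np.float64(0.876), 1)
```

View pics/w6.png

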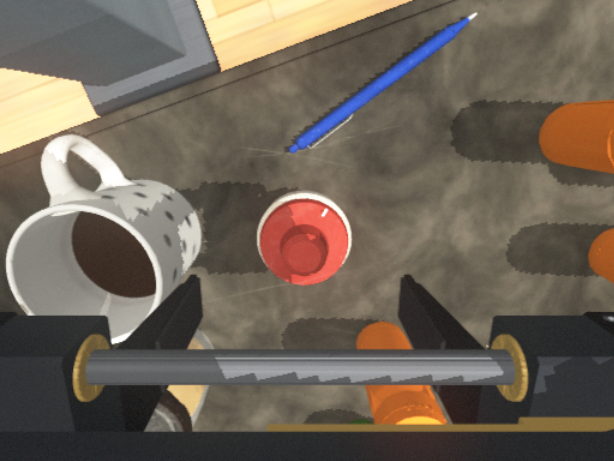

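View pics/s6.png

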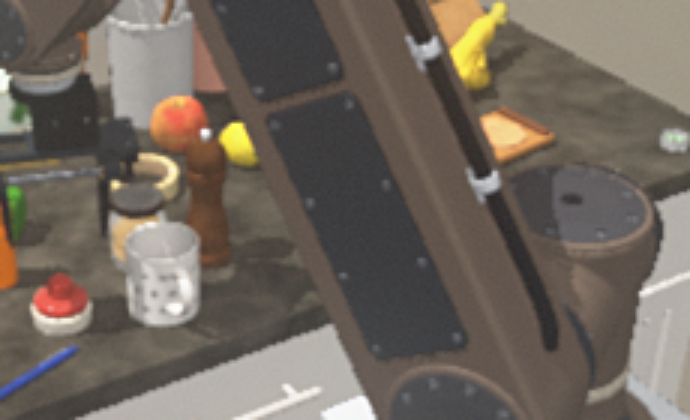

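The timer (wrist px (253,200)) is free, but with the present yaw the gripper body would come near the mug (px (85,205)). The side view shows the mill and the mug untouched. Turn so that the fingers close along x, then descend.

Request:
{"name": "move_arm", "arguments": {"commands": [[[-0.08, 0.07, 0], -1, 1], [[0, 0, 0], -1, 1], [[0, 0, 0], -1, 1], [[0, 0, 0], -1, 1], [[0, 0, 0], -1, 1], [[0, 0, 0], -1, 1], [[0, 0, 0], -1, 1], [[0, 0, 0], -1, 1], [[0, 0, 0], -1, 1], [[0, 0, 0], -1, 1], [[0, 0, 0], -1, 1], [[0, 0, 0], -1, 1], [[0, 0, 0], -1, 1], [[0, 0, 0], -1, 1], [[0, 0, 0], -1, 1], [[0, 0, 0], 0, 1], [[0, 0, 0], 0, 1]]}}

```text
t: 14.95
eef_pos: [428.4, 319.9, 300.3]
tcp_rot: [3.139, -0.001, 1.617]
ft_force: [0.3, 0.1, -0.3]
opening: 0.999
grip_force: 0.0
```

```bash
python3 - <<'E'
from h import *
st=env.state();print(st["eef_pos"],st["tcp_rot"])
w=read_camera("wrist");save(w,"w7",1.2)
print(fit("timer_mid",[w],np.array([428.5,320.]),False))
for r in cut_out("mug",w)[:2]:
  ys,xs=np.nonzero(r["region"]);print("mug",r["confidence"],onz(w,(xs.max(),ys[xs.argmax()]),60),onz(w,(xs.min(),ys[xs.argmin()]),60),onz(w,r["at"],45))
E
```

```text
[428.41056588 319.87235849 300.32160438] [ 3.13943831e+00 -1.04934204e-03  1.61735499e+00]
(array([429.2, 318.9]), np.float64(0.884), 1)
mug 0.92 [431.23263482 227.11712736  60.        ] [328.8832411  193.63156267  60.        ] [386.55397142 199.81511222  45.        ]
```

View pics/w7.png

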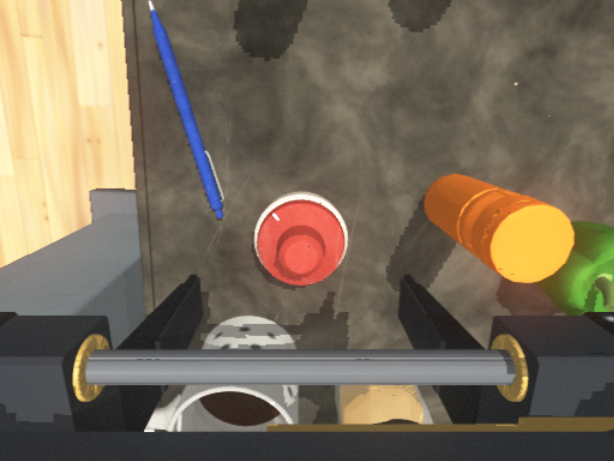

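The timer is centred between the fingers, with the mug well clear behind it. Descend, grip and lift.

Request:
{"name": "move_arm", "arguments": {"commands": [[[0, 0, -1], 0, 1], [[0, 0, -1], 0, 1], [[0, 0, -0.9], 0, 1], [[0, 0, -0.3], 0, 1], [[0, 0, 0], 0, 1], [[0, 0, 0], 0, -1], [[0, 0, 0], 0, -1], [[0, 0, 0], 0, -1], [[0, 0, 0], 0, -1], [[0, 0, 0], 0, -1], [[0, 0, 0], 0, -1], [[0, 0, 0], 0, -1]]}}

```text
t: 16.1
eef_pos: [428.2, 320.4, 203.7]
tcp_rot: [3.14, -0.001, 1.616]
ft_force: [-0.7, 0.1, 7.2]
opening: 0.685
grip_force: 30.0
```

Request:
{"name": "move_arm", "arguments": {"commands": [[[0, 0, 1], 0, -1], [[0, 0, 1], 0, -1], [[0, 0, 1], 0, -1], [[0, 0, 1], 0, -1], [[0, 0, 1], 0, -1], [[0, 0, 1], 0, -1], [[0, 0, 1], 0, -1], [[0, -1, 0], 0, -1], [[0, -1, 0], 0, -1], [[0, -1, 0], 0, -1], [[0, -1, 0], 0, -1], [[0, -1, 0], 0, -1], [[0, -1, 0], 0, -1], [[0, -1, 0], 0, -1], [[0, -1, 0], 0, -1], [[0, -1, 0], 0, -1], [[0, -1, 0], 0, -1], [[0, -1, 0], 0, -1], [[0, -1, 0], 0, -1], [[0, -1, 0], 0, -1]]}}

```text
t: 17.77
eef_pos: [427.6, -71.0, 413.1]
tcp_rot: [3.141, 0.0, 1.616]
ft_force: [1.8, 0.8, -0.7]
opening: 0.685
grip_force: 30.0
```

Request:
{"name": "move_arm", "arguments": {"commands": [[[0.2, -1, 0], 0, -1], [[0.2, -1, 0], 0, -1], [[0.2, -1, 0], 0, -1], [[0.2, -1, 0], 0, -1], [[0.2, -1, 0], 0, -1], [[0.2, -1, 0], 0, -1], [[0.2, -1, -0.5], 0, -1], [[0.2, -1, -1], 0, -1], [[0.3, -1, -1], 0, -1], [[0.27, 0, -1], 0, -1], [[0, 0, 0], 0, -1], [[0, 0, 0], 0, -1]]}}

```text
t: 18.77
eef_pos: [492.5, -337.4, 309.0]
tcp_rot: [-3.139, -0.003, 1.616]
ft_force: [0.3, -0.5, -1.4]
opening: 0.684
grip_force: 30.0
```

```bash
python3 - <<'E'
from h import *
st=env.state();print(st["eef_pos"],st["tcp_rot"],st["opening"]*95)
w=read_camera("wrist");save(w,"w8",1.2)
print(fit("timer_mid",[w],np.array(st["eef_pos"])+0.,True))
for i in range(1,5):
        for q in cut_out(f"disc_{i}_top",w)[:1]:
            m=q["region"].astype(np.uint8);c=max(cv2.findContours(m,0,1)[0],key=cv2.contourArea)
            e=cv2.fitEllipse(c);print(i,round(q["confidence"],2),np.round(e[0]),np.round(e[1]),onz(w,e[0],19).round(1)[:2])
r=get("spice_jar_mid",w,np.array([473,-182.]))
if r:
  PR["spice_jar_mid"]=[(20.5,19),(20.5,124)];print(fit("spice_jar_mid",[w],np.array([473,-182.]),False))
E
```

```text
[ 492.4916722  -337.42498921  309.01511041] [-3.13905325e+00 -2.55772879e-03  1.61581965e+00] 64.97171215353244
(array([ 492.5, -343.5,   83.7]), np.float64(0.849), 1)
2 0.7 [236.  20.] [ 63. 101.] [ 474.9 -199. ]
3 0.81 [244. 118.] [96. 99.] [ 484.  -270.1]
4 0.79 [247. 254.] [112. 143.] [ 492.  -392.8]
(array([ 473.2, -179.4]), np.float64(0.971), 1)
```

View pics/w8.png

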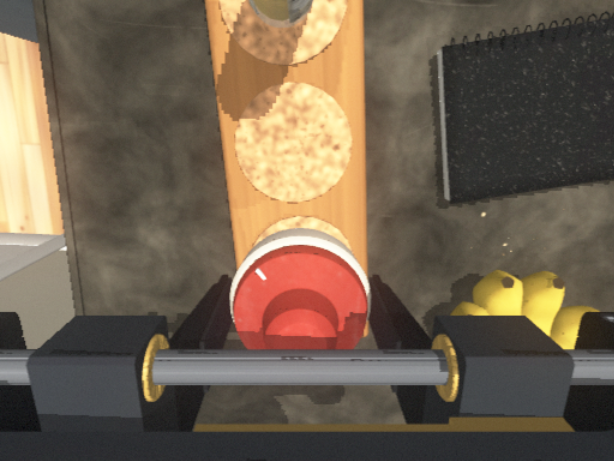

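The timer is held level. Discs 3 and 4 and the spice jar on disc 2 (fitted 3 mm from its centre) show at the expected places. Lower the timer onto disc 4.

Request:
{"name": "move_arm", "arguments": {"commands": [[[0.01, -0.38, -0.5], 0, -1], [[0.01, -0.38, -0.5], 0, -1], [[0, 0, -1], 0, -1], [[0, 0, -0.5], 0, -1], [[0, 0, -0.25], 0, -1], [[0, 0, -0.1], 0, -1], [[0, 0, 0], 0, -1], [[0, 0, 0], 0, -1]]}}

```text
t: 19.83
eef_pos: [493.5, -360.5, 225.4]
tcp_rot: [3.141, 0.001, 1.616]
ft_force: [-0.0, -0.4, -0.9]
opening: 0.686
grip_force: 30.0
```

Request:
{"name": "move_arm", "arguments": {"commands": [[[0, 0, -0.07], 0, -1], [[0, 0, 0], 0, -1], [[0, 0, 0], 0, 1], [[0, 0, 0], 0, 1], [[0, 0, 0], 0, 1], [[0, 0, 0], 0, 1], [[0, 0, 0], 0, 1], [[0, 0, 0], 0, 1], [[0, 0, 0.5], 0, 1], [[0, 0, 1], 0, 1], [[0, 0, 1], 0, 1], [[0, 0, 1], 0, 1], [[0, 0, 1], 0, 1], [[0, 0.5, 1], 0, 1], [[0, 1, 1], 0, 1], [[0, 1, 0], 0, 1], [[0, 0, 0], 0, 1]]}}

```text
t: 21.25
eef_pos: [492.9, -282.3, 418.8]
tcp_rot: [3.139, 0.001, 1.618]
ft_force: [-1.0, 0.5, -0.1]
opening: 0.999
grip_force: 0.0
```

```bash
python3 - <<'E'
from h import *
st=env.state();print(st["eef_pos"],st["opening"])
w=read_camera("wrist");t=read_camera("top")
PR["timer_mid"]=[(r,z+19) for r,z in PR["timer_mid"]];n=np.array([493,-360.])
for p in(w,t):
  try:print(fit("timer_mid",[p],n,False))
  except Exception as e:print(e)
E
```

```text
[ 492.91246419 -282.25884111  418.80597816] 0.9986244139671075
(array([ 492.9, -361.4]), np.float64(0.851), 1)
(array([ 493., -360.]), np.float64(nan), 0)
  return _methods._mean(a, axis=axis, dtype=dtype,
  ret = ret.dtype.type(ret / rcount)
```

Request:
{"name": "move_arm", "arguments": {"commands": [[[-0.2, 1, 0], 0, 0.7], [[-0.2, 1, 0], 0, 0.7], [[-0.2, 1, 0], 0, 0.7], [[-0.2, 1, 0], 0, 0.7], [[-0.2, 1, 0], 0, 0.7], [[-0.23, 1, 0], 0, 0.7], [[0, 1, 0], 0, 0.7], [[0, 1, 0], 0, 0.7], [[0, 1, 0], 0, 0.7], [[0, 1, 0], 0, 0.7], [[0, 1, 0], 0, 0.7], [[0, 1, 0], 0, 0.7], [[0, 1, 0], 0, 0.7], [[0, 0.4, 0], 0, 0.7], [[0, 0, 0], 0, 0.7], [[0, 0, 0], 0, 0.7]]}}

```text
t: 22.78
eef_pos: [456.9, 115.8, 416.2]
tcp_rot: [-3.141, 0.0, 1.617]
ft_force: [-0.5, 0.0, 0.2]
opening: 0.852
grip_force: 0.0
```

```bash
python3 - <<'E'
from h import *
st=env.state();print(st["eef_pos"],st["opening"])
w=read_camera("wrist");save(w,"w9",1.2);t=read_camera("top");n=np.array([456,117.])
for ps in([w],[t]): print(fit("mill_mid",ps,n,False))
print(fit("mill_mid",[w,t],n))
E
```

```text
[456.87312901 115.7772069  416.19210433] 0.8515056290896356
(array([459.3, 120.9]), np.float64(0.891), 1)
(array([456., 117.]), np.float64(nan), 0)
(array([459.4, 113.3, -19.7]), np.float64(0.961), 1)
  return _methods._mean(a, axis=axis, dtype=dtype,
  ret = ret.dtype.type(ret / rcount)
```

View pics/w9.png

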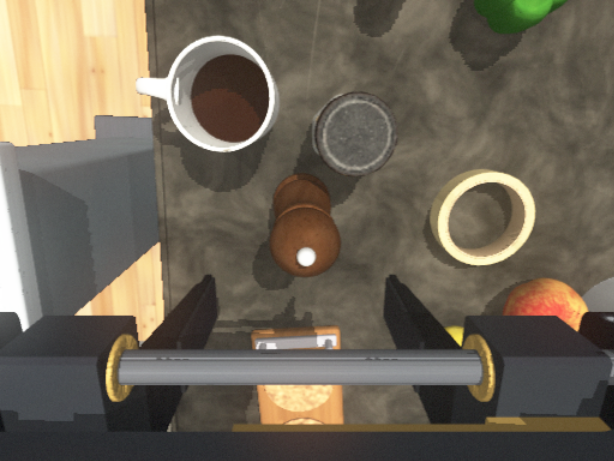

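```bash
python3 - <<'E'
from h import *
w=read_camera("wrist")
print(onz(w,(306/1.2,257/1.2),170),onz(w,(305/1.2,241/1.2),145),onz(w,(301/1.2,198/1.2),14))
print("jar",onz(w,(355/1.2,133/1.2),86),fit("jar_mid",[w],np.array([503,189.]),False))
E
```

```text
[460.66001547 114.70814943 170.        ] [460.24241965 117.16567506 145.        ] [457.76636791 120.47513596  14.        ]
jar [496.45898689 188.00626043  86.        ] (array([496. , 186.8]), np.float64(0.939), 1)
```

The mill head is at raw px (255,200) and its axis at about (460,117). The jar's lid is at (296,111), so the jar stands at (496,187). Descend on the mill's head and grip.

Request:
{"name": "move_arm", "arguments": {"commands": [[[0.1, 0.03, 0], 0, 0.7], [[0, 0, -1], 0, 0.7], [[0, 0, -1], 0, 0.7], [[0, 0, -1], 0, 0.7], [[0, 0, -0.47], 0, 0.7], [[0, 0, 0], 0, 0.7], [[0, 0, 0], 0, -1], [[0, 0, 0], 0, -1], [[0, 0, 0], 0, -1], [[0, 0, 0], 0, -1], [[0, 0, 0], 0, -1], [[0, 0, 0], 0, -1], [[0, 0, 0], 0, -1], [[0, 0, 0], 0, -1]]}}

```text
t: 24.35
eef_pos: [459.5, 116.9, 313.2]
tcp_rot: [3.14, -0.0, 1.616]
ft_force: [0.1, 0.8, 7.1]
opening: 0.496
grip_force: 30.0
```

Request:
{"name": "move_arm", "arguments": {"commands": [[[0, 0, 1], 0, -1], [[0, 0, 1], 0, -1], [[0, 0, 1], 0, -1], [[0, -1, 0], 0, -1], [[0, -1, 0], 0, -1], [[0, -1, 0], 0, -1], [[0, -1, 0], 0, -1], [[0, -1, 0], 0, -1], [[0.07, -1, 0], 0, -1], [[0.07, -0.9, 0], 0, -1], [[0, 0, 0], 0, -1], [[0, 0, 0], 0, -1]]}}

```text
t: 25.35
eef_pos: [463.5, -91.1, 402.4]
tcp_rot: [-3.141, -0.0, 1.613]
ft_force: [0.5, 0.3, -1.8]
opening: 0.495
grip_force: 30.0
```

```bash
python3 - <<'E'
from h import *
st=env.state();print(st["eef_pos"],st["opening"]*95)
w=read_camera("wrist");save(w,"w10",1.2)
print(fit("mill_mid",[w],np.array([463,-92.])))
print(fit("jar_mid",[w],np.array([497,188.]),False))
E
```

```text
[463.47710739 -91.1420419  402.41171959] 47.00755695137083
(array([462.7, -95.1,  62. ]), np.float64(0.904), 1)
(array([497., 188.]), np.float64(nan), 0)
  return _methods._mean(a, axis=axis, dtype=dtype,
  ret = ret.dtype.type(ret / rcount)
```

View pics/w10.png

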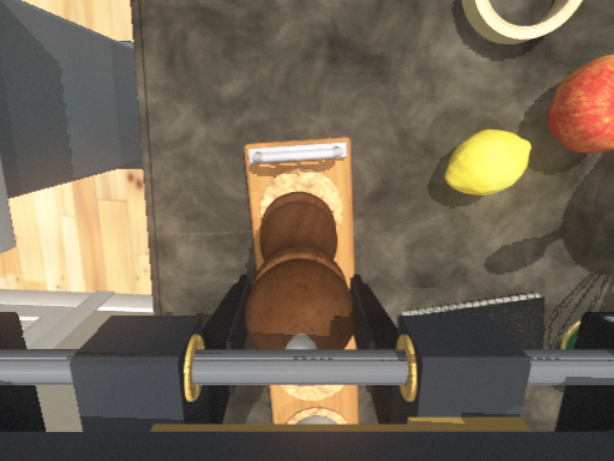

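The mill hangs upright over disc 1, beside the steel handle at raw px (248,128). Lower and release it.

Request:
{"name": "move_arm", "arguments": {"commands": [[[0, -0.05, -0.8], 0, -1], [[0, 0, -0.8], 0, -1], [[0, 0, -0.4], 0, -1], [[0, 0, -0.2], 0, -1], [[0, 0, -0.1], 0, -1], [[0, 0, 0], 0, -1], [[0, 0, 0], 0, -1]]}}

```text
t: 26.08
eef_pos: [463.8, -91.3, 334.3]
tcp_rot: [3.141, 0.0, 1.616]
ft_force: [-0.5, 0.2, -1.2]
opening: 0.5
grip_force: 30.0
```

Request:
{"name": "move_arm", "arguments": {"commands": [[[0, 0, -0.06], 0, -1], [[0, 0, 0], 0, -1], [[0, 0, 0], 0, 0.6], [[0, 0, 0], 0, 0.6], [[0, 0, 0], 0, 0.6], [[0, 0, 0], 0, 0.6], [[0, 0, 0], 0, 0.6], [[0, 0, 0], 0, 0.6], [[0, 0, 0.5], 0, 0.6], [[0, 0, 1], 0, 0.6], [[0, 0, 1], 0, 0.6], [[0, 0, 0.4], 0, 0.6], [[0, 0, 0], 0, 1]]}}

```text
t: 27.17
eef_pos: [463.7, -91.6, 421.5]
tcp_rot: [3.137, 0.002, 1.616]
ft_force: [0.1, -0.1, -0.1]
opening: 0.835
grip_force: 0.0
```

Request:
{"name": "move_arm", "arguments": {"commands": [[[0.1, 0.92, 0], 1, 1], [[0.1, 0.92, 0], 1, 1], [[0.1, 0.92, 0], 1, 1], [[0.1, 0.92, 0], 1, 1], [[0.1, 0.92, 0], 1, 1], [[0.1, 0.92, 0], 1, 1], [[0.1, 0.92, 0], 1, 1], [[0.1, 0.92, -0.5], 1, 1], [[0.1, 0.92, -1], 1, 1], [[0.18, 0.98, -1], 1, 1], [[0, 0, 0], 0, 1], [[0, 0, 0], 0, 1]]}}

```text
t: 28.17
eef_pos: [495.6, 186.7, 342.0]
tcp_rot: [-3.138, -0.003, 2.418]
ft_force: [0.9, -0.4, 1.1]
opening: 1.0
grip_force: 0.0
```

```bash
python3 - <<'E'
from h import *
st=env.state();print(st["eef_pos"],st["tcp_rot"],st["opening"]*95)
w=read_camera("wrist");t=read_camera("top");save(w,"w11",1.2)
print(fit("jar_mid",[w],np.array([496,187.]),False))
PR["mill_mid"]=[(r,z+19) for r,z in PR["mill_mid"]]
try:print(fit("mill_mid",[t],np.array([464,-93.]),False))
except Exception as e:print(e)
E
```

```text
[495.63810719 186.67898397 342.02579635] [-3.13795513e+00 -2.52878161e-03  2.41750157e+00] 95.00487413480406
(array([496.3, 187.6]), np.float64(0.965), 1)
(array([459.6, -87.5]), np.float64(0.858), 1)
```

View pics/w11.png

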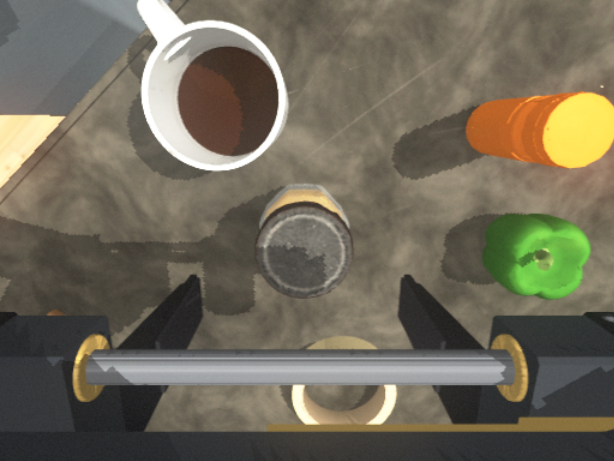

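The jar lid (raw px (254,205)) is centred between the fingers, with the mug clear. Descend, grip and lift.

Request:
{"name": "move_arm", "arguments": {"commands": [[[0.02, 0.03, -1], 0, 1], [[0, 0, -1], 0, 1], [[0, 0, -1], 0, 1], [[0, 0, -0.87], 0, 1], [[0, 0, 0], 0, 1], [[0, 0, 0], 0, -1], [[0, 0, 0], 0, -1], [[0, 0, 0], 0, -1], [[0, 0, 0], 0, -1], [[0, 0, 0], 0, -1], [[0, 0, 0], 0, -1], [[0, 0, 0], 0, -1], [[0, 0, 0], 0, -1]]}}

```text
t: 29.45
eef_pos: [496.8, 186.8, 229.2]
tcp_rot: [3.14, 0.001, 2.416]
ft_force: [-0.2, 1.8, 8.3]
opening: 0.679
grip_force: 30.0
```

Request:
{"name": "move_arm", "arguments": {"commands": [[[0, 0, 1], 0, -1], [[0, 0, 1], 0, -1], [[-0.2, 0, 1], 0, -1], [[-0.2, 0, 1], 0, -1], [[-0.2, 0, 1], 0, -1], [[-0.2, 0, 1], 0, -1], [[0, 0, 0.8], 0, -1], [[0, -1, 0], -1, -1], [[0, -1, 0], -1, -1], [[0, -1, 0], -1, -1], [[0, -1, 0], -1, -1], [[0, -1, 0], -1, -1], [[0, -1, 0], -1, -1], [[0, -1, 0], -1, -1], [[0, -1, 0], -1, -1], [[0, -1, 0], -1, -1], [[0, -1, 0], -1, -1], [[0, -1, 0], 0, -1], [[0, -1, 0], 0, -1], [[0, -1, 0], 0, -1]]}}

```text
t: 31.12
eef_pos: [472.0, -204.7, 432.1]
tcp_rot: [-3.141, -0.0, 1.616]
ft_force: [1.8, 0.7, -5.8]
opening: 0.677
grip_force: 30.0
```

Request:
{"name": "move_arm", "arguments": {"commands": [[[0.1, -1, 0], 0, -1], [[0.18, -1, 0], 0, -1], [[0.1, -0.28, -0.5], 0, -1], [[0, 0, -1], 0, -1], [[0, 0, -1], 0, -1], [[0, 0, 0], 0, -1], [[0, 0, 0], 0, -1]]}}

```text
t: 31.7
eef_pos: [483.8, -271.7, 356.6]
tcp_rot: [-3.139, -0.002, 1.616]
ft_force: [0.5, 0.2, -2.6]
opening: 0.676
grip_force: 30.0
```

```bash
python3 - <<'E'
from h import *
st=env.state();print(st["eef_pos"],st["tcp_rot"],st["opening"]*95)
w=read_camera("wrist");save(w,"w12",1.2)
print(fit("jar_mid",[w],np.array([483.5,-272.])))
for k,n in dict(mill_mid=(464,-93.),spice_jar_mid=(473,-180.)).items():
  PR[k]=[(r,z+19) for r,z in PR[k]]
  try:print(k,fit(k,[w],np.array(n),False))
  except Exception as e:print(e)
E
```

```text
[ 483.84999407 -271.72257143  356.5864207 ] [-3.13902311e+00 -2.10061558e-03  1.61581032e+00] 64.23707314036098
(array([ 483.4, -268.9,   95.8]), np.float64(0.661), 1)
mill_mid (array([461.9, -91. ]), np.float64(0.985), 1)
spice_jar_mid (array([ 473.7, -182.2]), np.float64(0.901), 1)
```

View pics/w12.png

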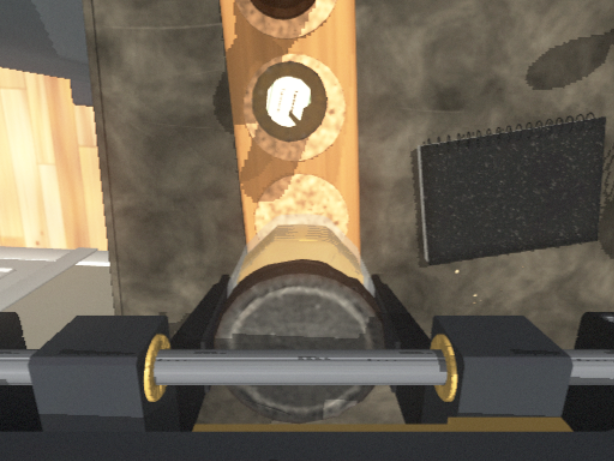

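The mill and the spice jar stand upright on discs 1 and 2. The squat jar hangs over disc 3. Lower it.

Request:
{"name": "move_arm", "arguments": {"commands": [[[0, 0, -1], 0, -1], [[0, 0, -1], 0, -1], [[0, 0, -0.8], 0, -1], [[0, 0, -0.5], 0, -1], [[0, 0, -0.2], 0, -1], [[0, 0, -0.05], 0, -1], [[0, 0, 0], 0, -1], [[0, 0, 0], 0, -1]]}}

```text
t: 32.57
eef_pos: [484.2, -271.9, 252.1]
tcp_rot: [3.14, 0.001, 1.616]
ft_force: [0.2, 0.9, -3.5]
opening: 0.683
grip_force: 30.0
```

Request:
{"name": "move_arm", "arguments": {"commands": [[[0, 0, -0.07], 0, -1], [[0, 0, -0.05], 0, -1], [[0, 0, 0], 0, -1], [[0, 0, 0], 0, -1]]}}

```text
t: 32.9
eef_pos: [484.2, -272.0, 248.1]
tcp_rot: [3.14, 0.002, 1.616]
ft_force: [1.3, -1.4, 5.7]
opening: 0.676
grip_force: 30.0
```

Request:
{"name": "move_arm", "arguments": {"commands": [[[0, 0, 0], 0, 1], [[0, 0, 0], 0, 1], [[0, 0, 0], 0, 1], [[0, 0, 0], 0, 1], [[0, 0, 0], 0, 1], [[0, 0, 0], 0, 1], [[0, 0, 0.5], 0, 1], [[0, 0, 1], 0, 1], [[0, 0, 1], 0, 1], [[0, 0, 1], 0, 1], [[0, 0, 1], 0, 1], [[0, 0, 1], 0, 1], [[0, -1, 0], 0, 1], [[0, -1, 0], 0, 1], [[0, -1, 0], 0, 1], [[0, -1, 0], 0, 1], [[0, -1, 0], 0, 1], [[0, 0, 0], 0, 1], [[0, 0, 0], 0, 1]]}}

```text
t: 34.48
eef_pos: [483.5, -422.9, 411.3]
tcp_rot: [-3.141, -0.001, 1.614]
ft_force: [-0.1, 1.0, -0.5]
opening: 1.002
grip_force: 0.0
```

```bash
python3 - <<'E'
from h import *
st=env.state();print(st["eef_pos"],st["opening"],st["t"])
w=read_camera("wrist");t=read_camera("top");im=np.vstack([w["image"],t["image"][100:300]]);cv2.imwrite("pics/end.png",im[:,:,::-1])
for k,n in dict(mill_mid=(464,-93.),spice_jar_mid=(473,-182.),jar_mid=(483,-272.),timer_mid=(493,-361.)).items():
  PR[k]=[(r,z+19) for r,z in PR[k]]
  for p in(w,t):
    r=fit(k,[p],np.array(n),False) if get(k,p,np.array(n)) else None
    print(k,r)
for p in (w,t): print([onz(p,q["at"],45) for q in search_frame("mug",p)[:1]])
E
```

```text
[ 483.49118939 -422.88755132  411.32963669] 1.0019694055455797 34.4833
mill_mid None
mill_mid (array([462.7, -90.8]), np.float64(0.856), 1)
spice_jar_mid None
spice_jar_mid None
jar_mid (array([ 484.3, -272.8]), np.float64(0.97), 1)
jar_mid None
timer_mid (array([ 493.5, -361.3]), np.float64(0.97), 1)
timer_mid None
[]
[array([390.5139571, 215.2943337,  45.       ])]
```

View pics/end.png

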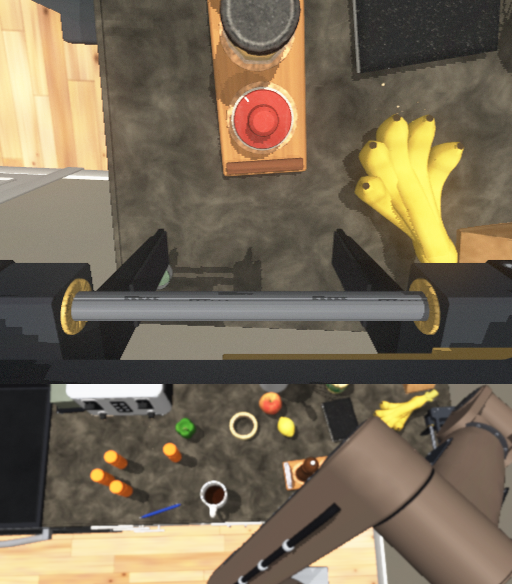

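All four stand within a few millimetres of their disc centres: the jar is at px (260,22), the timer at (263,118), and the mill and spice jar were confirmed earlier. The mug is in place and the arm is clear, so I hand in.

```bash
python3 -c "
from cell import env
print(env.job_done())"
```

```text
the job is handed in; nothing more can be done
None
```

The job is handed in, with no verdict returned: the mill, spice jar, squat jar and timer stand in height order on discs 1 to 4 from the steel handle, each measured within about 4 mm of its disc's centre, and the mug is where it was.

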